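Turn the sample tote and nest it home in the sprung stand

TASK

Pick up the loose grey tote by its handle, turn it so that its eared end lies over the eared end of the tote in the sprung stand (turned the other way it only stacks), and nest it there. Press it gently down past the two roller catches until it clicks in and is fully home, let the stand rise again, and let go. Do not press so hard that the platform reaches the bottom of its travel, and leave the two lidded jars between the stand and the tote where they stand.

Things in the scene. Friction and masses are not known exactly. Their poses are not given: they have to be found in the camera images.
- tote: Loose grey stack-nest tote, 0.25-0.46 kg, upright on the bench. Origin: centre of its underside; x to its back end, z up. Rim 174 (x) x 120 mm, floor 150 x 96 mm, 70 mm high, 3 mm sloping walls. Back end (+x): two ears 26 mm wide, 25 mm above the rim; front end level. Two lugs on each long side (x -25 and +55 mm, 25 mm wide, 24 mm high, out to y 62 mm), slots above them.
- tote_grip (a point): Centre of the loose tote's handle, the place to grasp it: 92 mm above the tote's underside, over its middle; axes as the tote's. The handle is a straight bar across the mouth along the tote's y, 126 mm long, 16 mm thick (along x), 24 mm high, its underside 10 mm above the rim.
- tote_front (a point): Middle of the rim of the loose tote's front (earless) end: 87 mm from its middle, 70 mm above its underside. Outside each end wall a level ridge (4 mm radius) runs 50 mm above the underside; these ridges meet the rollers.
- stand: Fixed stand, origin at the centre of the underside of its grey foot (250 x 150 x 12 mm), turned at most 0.4 rad. Its platform, 70 mm up, carries the lower tote and two roller brackets. It sinks straight down on springs under load and rises by itself when the load goes; the springs are set differently each time.
- lower_rim (a point): Centre of the mouth of the lower tote, at rim height, 70 mm above its underside; sinks with the platform. x to its back (eared) end, z up. Same model as the loose tote, without handle, fixed to the platform. Ears over ears, the lugs enter its slots (2.5 mm play each way along x); fully home, tote_grip is 50 mm above this point. Turned the other way the lugs rest on the rim, tote_grip 92 mm above.
- lower_front (a point): Middle of the rim of the lower tote's front (earless) end, 87 mm from its middle, at rim height.
- roller_front (a point): Centre of the sprung white roller (18 mm across, 30 mm long) at the lower tote's front end, 95 mm from its middle, 9.5 mm above its rim; sinks with the platform. A nesting tote first rests with its ridges on both rollers, tote_grip about 59 mm above lower_rim. Pressed with 12 to 14.5 N in all, it pushes the rollers aside, clicks down on its stop and is held.
- roller_back (a point): The same roller at the back end. Before the tote clicks in, the platform sinks 10 to 35 mm, differently each time, so press slowly and by feel: 16 N between tote and lower tote (its weight counted in) is enough; at the click the force falls off and the platform springs up.
- jar_a: Bystander, to be left alone: amber jar with a white lid, 50 mm across, 70 mm tall, between the stand and the tote; origin at its underside.
- jar_b: Bystander, to be left alone: clear jar with a black lid, 50 mm across, 60 mm tall, between the stand and the tote, nearer the robot; origin at its underside.
- lower (a joint): How far the platform has sunk, in m: 0 when risen, 0.047 on its bottom stop. Keep it off the stop: over 0.045 is too far, reached with about 18 to 25 N.
There are look-alikes about, which are no part of the job. What is shaped like the tote but brown is not meant.

How it is judged:
On the way, in this order (a step that is already met when the one before it is completed fails the run):
1. the tote is lifted clear of the bench (height (world z) of tote above 0.06 m and contact force between tote and stand below 0.1 N), for 0.2 s.
2. the tote, its ears over the lower tote's ears, has its lugs in the slots and has reached the rollers (z of tote_grip in the frame of lower_rim below 0.064 m and horizontal distance between tote_front and lower_front below 0.01 m), for 0.1 s.
At the end, for the whole second after the job is handed in: The tote is nested ears over ears, fully home: handle centre 46 to 52.5 mm above the lower rim's centre and within 6 mm of it sideways, front ends within 8 mm sideways, tilt under 0.06 rad, platform risen (rim above 125 mm), at rest and released (z of tote_grip in the frame of lower_rim between 0.046 and 0.0525 m and horizontal distance between tote_grip and lower_rim below 0.006 m and horizontal distance between tote_front and lower_front below 0.008 m and angle between tote_grip's own z axis and vertical below 0.06 rad and height (world z) of lower_rim above 0.125 m and linear speed of tote below 0.02 m/s); the robot touches nothing.
It fails at once if the platform is pressed down to the bottom of its travel (over 45 mm) (value of joint lower above 0.045 m).
It fails at once if the tote is knocked hard against the lower tote or its stand (contact forces added up, over 100 N) (contact force between tote and stand above 100 N).
It fails at once if a jar is moved more than 30 mm (distance of any of jar_a, jar_b from where it was at the start of the episode above 0.03 m).
It also fails if it takes over 51 s, if anything falls off the work surface, if the arm or the gripper's body presses on something with over 40 N, if the wrist force passes 120 N, or if a joint passes its speed limit or range.

ROBOT

A 6-joint arm with a two-finger parallel gripper is mounted at the origin on the work surface. World frame = base frame: x ahead of the robot, y to its left, z up, the work surface at z = 0. Lengths are in m, angles in rad, forces in N, time in s.
With the tool pointing down it reaches from about 0.35 to 0.975 m from the base axis. Payload 4.9 kg.
Tool frame: the origin (TCP) lies at the very end of the fingers, on their centre line; the grasp point (between the pads) lies 19 mm behind it; z points along the fingers, x is the direction in which the jaws open and shut, and the axes are right-handed (so a half turn about z gives the same grasp; the last joint's range is limited). The gripper opens to 85 mm and grips with 20 to 120 N. Pads are 22 mm wide; open, the fingers measure 114 mm over their backs; the gripper's body (76 mm by 85 mm) begins 54 mm behind the grasp point. The pads swing forward as they close: fully open they stand 13 mm farther back than shut.
Start: joints at [0.991, 0.053, 1.613, -0, 1.476, -0.119], TCP at [0.278, 0.56, 0.231] pointing down, gripper open.
Joint ranges: [-3.01, 3.01], [-1.01, 2.22], [0.06, 2.58], [-1.02, 4.17], [0.09, 2.62], [-3.14, 3.14]. Speed limits (rad/s): [2.57, 2.57, 3.14, 3.14, 3.14, 3.14].

INTERFACE

Orientations are given as a unit quaternion [w, x, y, z].
In Python, from cell import env, cams, job_done gives the robot as it stands.
- The arm moves only by the tool play_rows, never from a script. Its argument "plan" is a list of rows, each a list of 6 numbers: the shift along the tool's x, y, z in cm, then the turn, a rotation vector about the tool's x, y, z in degrees. In form: [[x, y, z, wx, wy, wz], ...]. A call has 1 to 10 rows; each row is the pose to reach, as a shift and turn from the pose commanded when the call began, along the tool's axes at that moment; what a row does not reach only later rows make up. A row lasts 1/10 s, in which the tool goes at most 50 mm and 8.59 degrees, less where a joint would pass 70% of its speed; a pose out of reach is approached as far as the arm can. A call with a gripper value outside its range is refused whole. "gripper" is the closure, from -1 (fully open) to 1 (shut), so that 0 is half open, set as the call begins (left out, the last holds). The fingers move at their own pace and stop on an object; the grip force is fixed at half the most. Time passes only in rows, so rows that repeat a pose let the fingers close. It gives the time, the measured TCP pose, the force and the opening at its end, in the units of the state.
- env.sense(): the state, without advancing time (a new reading comes with each control period).
- cams.snapshot(name): name is "scene" or "top" or "wrist"; returns the picture (420x560x3 uint8, red, green, blue); there is no depth.
- cams.camera_info(name): a dict with "K" (3x3 intrinsics, pixels), "camera_from_world" (4x4, takes a point from world to camera coordinates); the wrist camera has in their place "T_tool_cam" (4x4, takes a point from camera to tool coordinates, whose origin is the TCP and whose axes are the tool frame's). Camera axes: x right, y down, z forward; pixel columns grow to the right and rows downward; lengths in m; the calibration is good to about 2 mm. A picture is of the moment at which its call begins: read the wrist's pose just before it. camera_info takes no time and is no camera call.
- job_done(): hands the job in, once; it reports no verdict.
The state is a dict: "clock": time; "q": joint angles; "joint_vel": joint speeds; "joint_torque": joint torques, N m; "tool_pos": TCP position; "tcp_rot": TCP orientation; "wrist_force": force on the tool from outside, world axes, zero at the start; "wrist_torque": the same for the moment, N m; "gripper_width": finger opening in m.
Only numpy, scipy, OpenCV 4.12 (cv2) and the standard library are available. Lean on these libraries where they do the work, as an engineer would, in place of code of your own. Each camera call takes 0.05 s, during which the arm holds its last target. There are 200 camera calls.

## Working session

There is one attempt and no reset: what is moved stays moved. The work goes in short steps, Python scripts to look and compute and a tool call to move; the robot and the scene stay as the last step left them, time stands still between calls to the robot, and variables do not carry over. Pictures are saved under pics/ and viewed, about 8 in all and at most 12, crops included, and the job is handed in when it is done.

Besides the shell and the picture viewer there is one more tool, called after "Emit:" as name(argument=value, ...) on one line, values as JSON. play_rows: Moves the arm, as the interface text tells. Its arguments: {"type":"object","properties":{"plan":{"type":"array","items":{"type":"array","items":{"type":"number"}}},"gripper":{"type":"number"}},"required":["plan"]}

```bash
mkdir -p pics; ls; python3 - <<'E'
from cell import env,cams
import cv2,numpy as np
print(env.sense())
for n in ("scene","top"):
    im=cams.snapshot(n); cv2.imwrite(f"pics/{n}0.png",im[:,:,::-1])
    i=cams.camera_info(n); print(n,np.round(i["K"],2).tolist(),np.round(i["camera_from_world"],4).tolist())
a=cv2.imread("pics/scene0.png");b=cv2.imread("pics/top0.png")
cv2.imwrite("pics/both.png",cv2.resize(np.vstack([a,b]),None,fx=.7,fy=.7))
print(cams.camera_info("wrist"))
E
```

```text
pics
{'clock': 0.0, 'q': array([ 9.91012635e-01,  5.33865720e-02,  1.61430740e+00,  5.90105529e-06,
        1.47598905e+00, -1.18997899e-01]), 'joint_vel': array([-3.11125967e-05,  1.48942043e-03, -8.38054854e-04,  9.66925175e-04,
        1.81366732e-03,  2.63036737e-04]), 'joint_torque': array([-1.04882536e-03, -3.93688560e+01, -3.70172882e+01, -3.82500812e-04,
        6.97395517e-03,  6.92566857e-06]), 'tool_pos': array([0.27755923, 0.55928883, 0.23003659]), 'tcp_rot': array([ 4.38743913e-04,  8.49897349e-01,  5.26947249e-01, -9.48642480e-04]), 'wrist_force': array([ 0.41338857,  0.17341734, -0.22834018]), 'wrist_torque': array([-0.02961493, -0.00162919,  0.00899785]), 'gripper_width': 0.08529658703556849}
scene [[386.0, 0.0, 282.51], [0.0, 386.0, 213.93], [0.0, 0.0, 1.0]] [[0.4871, 0.8733, 0.0136, -0.4045], [0.5787, -0.311, -0.7539, -0.1716], [-0.6541, 0.3751, -0.6568, 1.5173], [0.0, 0.0, 0.0, 1.0]]
top [[389.3, 0.0, 277.59], [0.0, 389.3, 206.66], [0.0, 0.0, 1.0]] [[0.0152, -0.9999, -0.0058, 0.163], [-0.9978, -0.0148, -0.0651, 0.5437], [0.065, 0.0067, -0.9979, 1.2268], [0.0, 0.0, 0.0, 1.0]]
{'K': array([[302.86615787,   0.        , 279.27119512],
       [  0.        , 302.86615787, 211.63879656],
       [  0.        ,   0.        ,   1.        ]]), 'T_tool_cam': array([[ 9.99999810e-01, -6.12290426e-04, -6.56523314e-05,
         8.08024007e-04],
       [ 6.01077614e-04,  9.47355578e-01,  3.20182834e-01,
        -8.40121291e-02],
       [-1.33848782e-04, -3.20182813e-01,  9.47355767e-01,
        -1.41452498e-01],
       [ 0.00000000e+00,  0.00000000e+00,  0.00000000e+00,
         1.00000000e+00]])}
```

View pics/top0.png

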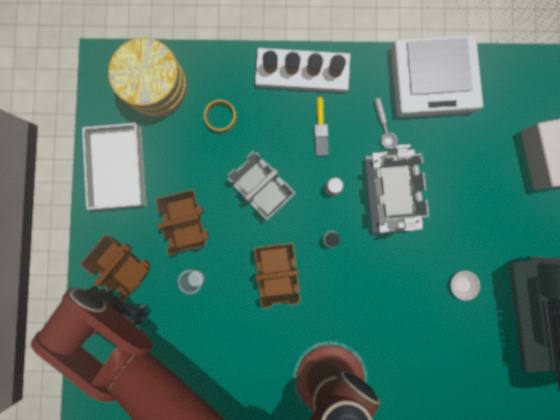

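View pics/scene0.png

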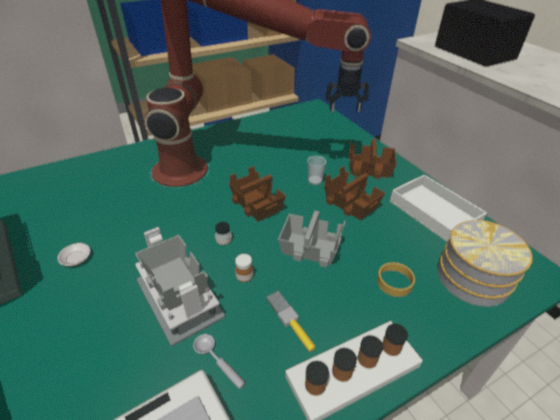

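The loose grey tote is at top (261,185) and scene (311,240). The stand with the lower tote is at top (397,190) and scene (175,280). Look-alikes are the brown totes at top (183,222), (116,266) and (276,274), which I reject by colour. The jars are at top (334,186) and (331,240). Next I enlarge the tote and the stand.

```bash
python3 - <<'E'
import cv2,numpy as np
b=cv2.imread("pics/top0.png");a=cv2.imread("pics/scene0.png")
z=lambda im,x,y,w,h,f:cv2.resize(im[y:y+h,x:x+w],None,fx=f,fy=f,interpolation=cv2.INTER_CUBIC)
# row 1: top crops x4 ; origin tote (220,140) 90x90, stand (355,140) 90x100
c=np.hstack([z(b,220,140,95,100,4),z(b,352,140,95,100,4)])
cv2.imwrite("pics/crop1.png",c)
d=np.hstack([z(a,265,200,95,75,4.2),z(a,130,220,95,120,4.2)[:315]]) if 0 else np.hstack([z(a,265,200,90,120,4.4),z(a,130,222,90,120,4.4)])
cv2.imwrite("pics/crop2.png",d)
E
```

```text
(no output)
```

View pics/crop1.png

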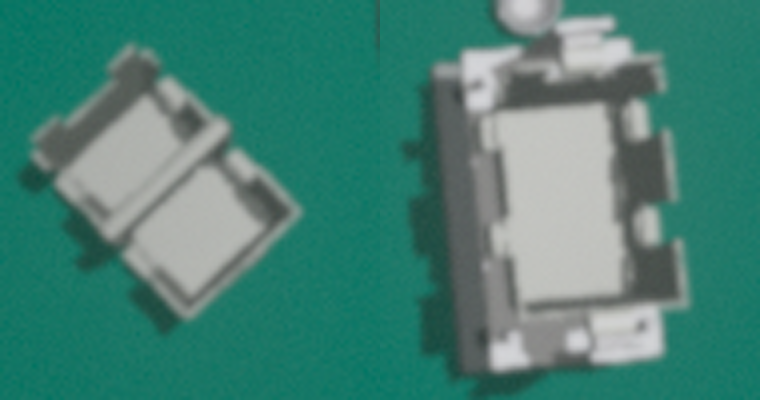

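View pics/crop2.png

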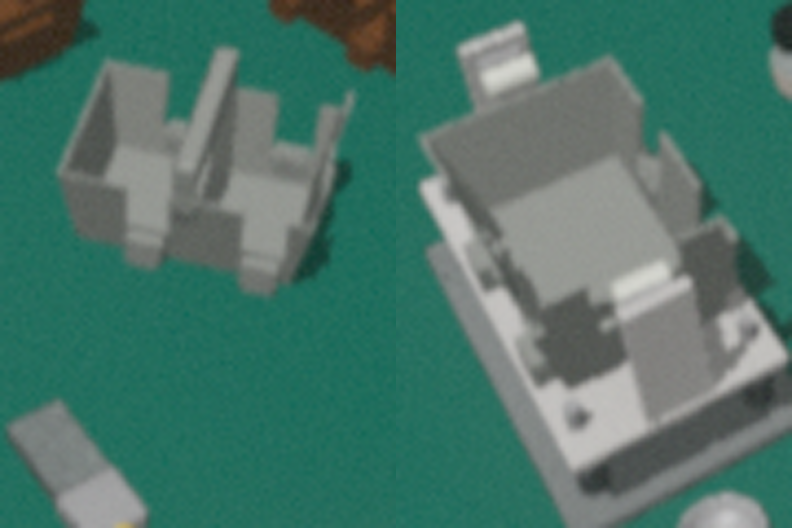

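Both back ends are away from the robot. The loose tote's ears are at crop1 (35,150) and (135,55). The lower tote's back end is at its upper edge: its slots at (635,120) and (645,225) fit lugs at +55 and −25 mm. Next come rough positions, then a closer look with the wrist camera.

```bash
cat > h.py <<'E'
from cell import env,cams
import cv2,numpy as np
from scipy.spatial.transform import Rotation as R
def pose():
    s=env.sense(); T=np.eye(4); T[:3,:3]=R.from_quat(np.r_[s['tcp_rot'][1:],s['tcp_rot'][0]]).as_matrix(); T[:3,3]=s['tool_pos']; return T
def cam(name,T=None):
    i=cams.camera_info(name)
    return (i['K'], np.linalg.inv(i['camera_from_world']) if name!='wrist' else T@i['T_tool_cam'])
def at_z(K,C,px,z):
    d=C[:3,:3]@np.linalg.solve(K,np.r_[px,1.]); return C[:3,3]+d*(z-C[2,3])/d[2]
def proj(K,C,P):
    p=(np.c_[P,np.ones(len(P))]@np.linalg.inv(C).T)[:,:3]@K.T; return p[:,:2]/p[:,2:]
def frame(x,y,yaw,P):  # local points -> world
    P=np.array(P,float); c,s=np.cos(yaw),np.sin(yaw)
    return np.c_[x+c*P[:,0]-s*P[:,1], y+s*P[:,0]+c*P[:,1], P[:,2]]
def shift(target,yaw): # cm in tool axes, deg about tool z
    T=pose(); d=T[:3,:3].T@(np.array(target)-T[:3,3])*100
    cur=np.arctan2(T[1,0],T[0,0]); return np.round(d,2), round(-np.degrees(yaw-cur),2)
E
python3 - <<'E'
from h import *
K,C=cam('top')
f=lambda x,y,ox,z:at_z(K,C,[ox+x/4,140+y/4],z).round(4)
print('handle ends',f(115,228,220,.104),f(225,125,220,.104),f(170,176,220,.104))
print('rim front corners',f(187,320,220,.07),f(300,211,220,.07))
for n,p in dict(fl=(525-380,307),fr=(685-380,303),br=(662-380,62)).items(): print(n,f(*p,352,.14))
for n,p in dict(a=(334,178),b=(331,236)).items(): print(n,at_z(K,C,p,.065))
print(shift([.40,.25,.30],.77))
E
```

```text
handle ends [0.5632 0.257  0.104 ] [0.6418 0.1762 0.104 ] [0.6028 0.2167 0.104 ]
rim front corners [0.4964 0.2033 0.07  ] [0.5814 0.118  0.07  ]
fl [ 0.5089 -0.1482  0.14  ]
fr [ 0.5135 -0.263   0.14  ]
br [ 0.6883 -0.248   0.14  ]
a [ 0.62942122 -0.00208376  0.065     ]
b [0.45057315 0.00605327 0.065     ]
(array([-22.28,  24.72,  -6.95]), np.float64(19.48))
```

```bash
python3 -c "
from h import *
print(shift([.572,.246,.30],.785))"
```

```text
(array([-14.99,  40.3 ,  -6.97]), np.float64(18.62))
```

Emit:
play_rows(plan=[[-1.5,4,-5,0,0,2],[-4,10.5,-7,0,0,5],[-5.5,15,-7,0,0,8],[-7,19.5,-7,0,0,11],[-9,24,-7,0,0,14],[-11,29,-7,0,0,17],[-12.8,34,-7,0,0,18.6],[-14.2,38,-7,0,0,18.6],[-15,40.3,-7,0,0,18.6],[-15,40.3,-7,0,0,18.6]], gripper=-1)

```text
clock: 1.1
tool_pos: [0.575, 0.2418, 0.3]
tcp_rot: [0.001, 0.925, 0.38, -0.001]
wrist_force: [-0.3, 0.3, -0.4]
gripper_width: 0.0857
```

Emit:
play_rows(plan=[[0,0,0,0,0,0],[0,0,0,0,0,0],[0,0,0,0,0,0]])

```text
clock: 1.4
tool_pos: [0.5712, 0.2475, 0.3013]
tcp_rot: [-0.0, 0.924, 0.384, -0.0]
wrist_force: [-0.6, 0.7, -0.4]
gripper_width: 0.0852
```

```bash
python3 - <<'E'
from h import *
T=pose(); im=cams.snapshot('wrist'); np.save('T1.npy',T)
cv2.imwrite('pics/w1.png',im[:,:,::-1])
K,C=cam('wrist',T)
print(T.round(3).tolist())
c=im[60:360,80:480][:,:,::-1]
cv2.imwrite('pics/w1c.png',cv2.resize(c,None,fx=2,fy=2,interpolation=cv2.INTER_CUBIC))
E
```

```text
[[0.706, 0.708, -0.0, 0.571], [0.708, -0.706, 0.0, 0.247], [-0.0, -0.0, -1.0, 0.301], [0.0, 0.0, 0.0, 1.0]]
```

View pics/w1c.png

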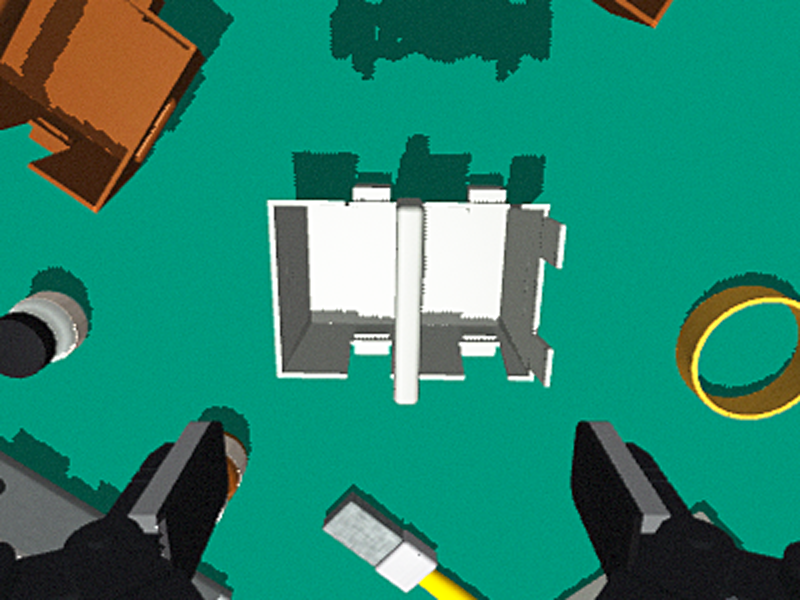

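The wrist view shows the grey tote with its ears to the right at (562,245) and (545,360). The handle runs from (410,206) to (406,403), and the front rim corners are at (268,201) and (276,377).

```bash
python3 - <<'E'
from h import *
from scipy.optimize import least_squares
T=np.load('T1.npy');K,C=cam('wrist',T)
L=[[-.087,.06,.07],[-.087,-.06,.07],[-.008,.063,.104],[.008,.063,.104],[-.008,-.063,.104],[.008,-.063,.104]]
px=np.array([[268,201],[276,377],[397,205],[424,206],[393,403],[418,404]],float)/2+[80,60]
r=least_squares(lambda p:(proj(K,C,frame(*p,L))-px).ravel(),[.6,.217,.78])
print(r.x,r.fun.round(1).reshape(-1,2).tolist())
x,y,yaw=r.x
print(shift([x,y,.073],yaw),shift([x,y,.15],yaw))
# stand view
th=.085; 
print(shift([.598-.03*np.sin(th),-.198+.03*np.cos(th),.36],th))
E
```

```text
[0.60014831 0.22680951 0.7730229 ] [[-0.4, -1.2], [0.5, -0.3], [-0.7, -0.2], [0.1, -0.5], [0.1, 1.4], [0.4, 1.1]]
(array([ 0.57,  3.51, 22.84]), np.float64(0.83)) (array([ 0.57,  3.51, 15.14]), np.float64(0.83))
(array([-27.74,  31.04,  -5.87]), np.float64(40.25))
```

Before grasping I look at the stand with the wrist camera, since the tote will block that view later.

Emit:
play_rows(plan=[[-3,3.5,-3,0,0,4],[-6,7,-5.9,0,0,8],[-9,10,-5.9,0,0,12],[-12,13.5,-5.9,0,0,17],[-15,17,-5.9,0,0,22],[-18,20,-5.9,0,0,26],[-21,23.5,-5.9,0,0,31],[-24,27,-5.9,0,0,36],[-26.5,29.5,-5.9,0,0,40.2],[-27.7,31,-5.9,0,0,40.2]])

```text
clock: 2.45
tool_pos: [0.5952, -0.1703, 0.3603]
tcp_rot: [0.0, 0.999, 0.041, -0.0]
wrist_force: [0.2, 0.2, -0.4]
gripper_width: 0.0854
```

Emit:
play_rows(plan=[[0,0,0,0,0,0],[0,0,0,0,0,0],[0,0,0,0,0,0],[0,0,0,0,0,0],[0,0,0,0,0,0]])

```text
clock: 2.95
tool_pos: [0.5956, -0.1677, 0.3605]
tcp_rot: [0.0, 0.999, 0.043, 0.0]
wrist_force: [-1.3, -0.2, -0.7]
gripper_width: 0.0856
```

```bash
python3 - <<'E'
from h import *
T=pose(); im=cams.snapshot('wrist'); np.save('T2.npy',T); print(np.abs(env.sense()['joint_vel']).max())
cv2.imwrite('pics/w2.png',im[:,:,::-1])
print(T.round(3).tolist())
c=im[60:360,80:480][:,:,::-1]
cv2.imwrite('pics/w2c.png',cv2.resize(c,None,fx=2,fy=2,interpolation=cv2.INTER_CUBIC))
E
```

```text
0.009166782689518541
[[0.996, 0.086, 0.0, 0.596], [0.086, -0.996, -0.0, -0.168], [0.0, 0.0, -1.0, 0.361], [0.0, 0.0, 0.0, 1.0]]
```

View pics/w2c.png

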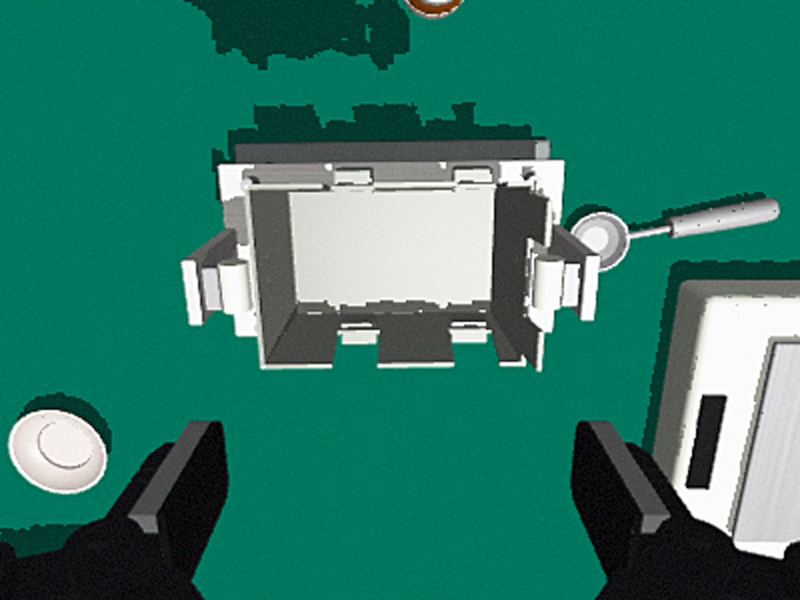

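The lower tote's eared end is on the right, with ears at (545,200) and (540,355). The front corners are (246,187) and (262,368). The near-side slots span 333–378 and 452–497 on row 367. The rollers are at (234,287) and (547,285).

```bash
python3 - <<'E'
from h import *
from scipy.optimize import least_squares
T=np.load('T2.npy');K,C=cam('wrist',T)
def fit(L,px,x0):
    px=np.array(px,float)/2+[80,60]
    r=least_squares(lambda p:(proj(K,C,frame(*p,L))-px).ravel(),x0); print(r.x.round(4),r.fun.round(1).reshape(-1,2).tolist()); return r.x
L=[[-.087,.06,.14],[-.087,-.06,.14],[-.025,-.06,.14],[.055,-.06,.14]]
P=[[246,187],[262,368],[355.5,367.5],[474.5,367.5]]
a=fit(L,P,[.598,-.198,.085])
# rollers, top of cylinder
b=fit([[-.095,0,.1585],[.095,0,.1585]],[[233,286],[547,284]],a)
# top camera re-check
K,C=cam('top')
q=proj(K,C,frame(*a,[[-.087,.06,.14],[-.087,-.06,.14],[.087,-.06,.165]])); print(((q-[352,140])*4+[380,0]).round())
x,y,t=.600,.226,.773
print(shift([x,y,.30],t),(pose()[:3,:3].T@[0,0,-.227]))
E
```

```text
[ 0.5931 -0.1916  0.0906] [[-0.6, -1.3], [-0.7, 0.7], [-0.1, 0.7], [1.5, 0.4]]
[ 0.5914 -0.189   0.0918] [[-1.7, 0.2], [1.6, 0.1]]
[[513. 318.]
 [680. 305.]
 [669.  59.]]
(array([  3.79, -39.21,   6.05]), np.float64(-39.41)) [-4.79875059e-05 -7.49848196e-07  2.26999995e-01]
```

Emit:
play_rows(plan=[[0.4,-4,0.5,0,0,-4],[0.8,-8,1,0,0,-8],[1.2,-12.5,2,0,0,-12],[1.6,-17,3,0,0,-17],[2,-21.5,4,0,0,-22],[2.4,-26,5,0,0,-26],[2.8,-30.5,6,0,0,-31],[3.2,-34.5,6,0,0,-36],[3.6,-37.5,6,0,0,-39.4],[3.8,-39.2,6,0,0,-39.4]])

```text
clock: 4.0
tool_pos: [0.6, 0.2276, 0.3001]
tcp_rot: [-0.0, 0.926, 0.377, -0.0]
wrist_force: [0.5, -0.1, -1.0]
gripper_width: 0.0852
```

Emit:
play_rows(plan=[[0,0,3,0,0,0],[0,0,7,0,0,0],[0,0,11,0,0,0],[0,0,15,0,0,0],[0,0,15,0,0,0],[0,0,15,0,0,0]])

```text
clock: 4.6
tool_pos: [0.6005, 0.2246, 0.1504]
tcp_rot: [0.0, 0.927, 0.376, -0.001]
wrist_force: [0.5, -0.0, 0.5]
gripper_width: 0.0852
```

```bash
python3 - <<'E'
from h import *
print(shift([.600,.226,.073],.773), env.sense()['wrist_force'])
E
```

```text
(array([ 0.07, -0.13,  7.74]), np.float64(-0.16)) [ 0.53813943 -0.03505555  0.48538157]
```

Emit:
play_rows(plan=[[0,0,2,0,0,0],[0,0,4,0,0,0],[0,0,6,0,0,0],[0,0,7.7,0,0,0],[0,0,7.7,0,0,0],[0,0,7.7,0,0,0]])

```text
clock: 5.2
tool_pos: [0.6016, 0.2252, 0.0749]
tcp_rot: [0.0, 0.927, 0.376, 0.001]
wrist_force: [-0.2, -0.0, 0.4]
gripper_width: 0.0852
```

Emit:
play_rows(plan=[[0,0,0,0,0,0],[0,0,0,0,0,0],[0,0,0,0,0,0],[0,0,0,0,0,0],[0,0,0,0,0,0],[0,0,0,0,0,0],[0,0,0,0,0,0],[0,0,0,0,0,0]], gripper=1)

```text
clock: 6.0
tool_pos: [0.6009, 0.2251, 0.0737]
tcp_rot: [0.0, 0.927, 0.376, 0.0]
wrist_force: [0.2, 0.6, 1.9]
gripper_width: 0.0149
```

Gripped at a width of 15 mm, against a 16 mm bar. Now I lift.

Emit:
play_rows(plan=[[0,0,-1,0,0,0],[0,0,-3,0,0,0],[0,0,-6,0,0,0],[0,0,-10,0,0,0],[0,0,-14,0,0,0],[0,0,-18,0,0,0],[0,0,-22,0,0,0],[0,0,-22,0,0,0],[0,0,-22,0,0,0],[0,0,-22,0,0,0]])

```text
clock: 7.0
tool_pos: [0.5993, 0.2246, 0.29]
tcp_rot: [-0.0, 0.927, 0.376, -0.003]
wrist_force: [-0.6, -0.3, -3.4]
gripper_width: 0.0149
```

```bash
python3 - <<'E'
from h import *
s=env.sense(); print(s['wrist_force'],s['wrist_torque'],s['gripper_width'])
print(shift([.5925,-.194,.295],.0906))
E
```

```text
[-0.57020137 -0.29504378 -3.42960106] [-0.0348613   0.0436573   0.00259378] 0.014860625467366448
(array([-29.67,  29.54,  -0.44]), np.float64(39.0))
```

Emit:
play_rows(plan=[[-2,2,-0.4,0,0,4],[-5,5,-0.4,0,0,8],[-8.5,8.5,-0.4,0,0,12],[-12,12,-0.4,0,0,17],[-15.5,15.5,-0.4,0,0,22],[-19,19,-0.4,0,0,26],[-22.5,22.5,-0.4,0,0,31],[-26,26,-0.4,0,0,35],[-28.5,28.4,-0.4,0,0,38],[-29.7,29.5,-0.4,0,0,39]])

```text
clock: 8.0
tool_pos: [0.5916, -0.1963, 0.2936]
tcp_rot: [-0.001, 0.999, 0.043, -0.003]
wrist_force: [0.0, 0.9, -4.3]
gripper_width: 0.0151
```

Emit:
play_rows(plan=[[0,0,0,0,0,0],[0,0,0,0,0,0],[0,0,0,0,0,0],[0,0,0,0,0,0],[0,0,0,0,0,0]])

```text
clock: 8.5
tool_pos: [0.5935, -0.1924, 0.2974]
tcp_rot: [-0.0, 0.999, 0.046, 0.0]
wrist_force: [-0.5, 0.8, -3.4]
gripper_width: 0.0152
```

```bash
python3 - <<'E'
from h import *
T=pose(); np.save('T3.npy',T); print(T.round(4).tolist(), np.arctan2(T[1,0],T[0,0]),env.sense()['wrist_force'])
ims={n:cams.snapshot(n)[:,:,::-1] for n in('wrist','scene','top')}
for n in ims: cv2.imwrite(f'pics/{n}3.png',ims[n])
z=lambda im,x,y,w,h,f:cv2.resize(im[y:y+h,x:x+w],None,fx=f,fy=f,interpolation=cv2.INTER_CUBIC)
cv2.imwrite('pics/c3.png',np.hstack([z(ims['scene'],110,150,120,180,3.3),z(ims['wrist'],60,0,400,594,1)]) if 0 else np.hstack([z(ims['scene'],110,170,120,170,3.3),cv2.copyMakeBorder(z(ims['wrist'],80,40,400,380,1),0,181,0,0,0)]))
E
```

```text
[[0.9957, 0.0923, 0.0001, 0.5935], [0.0923, -0.9957, 0.0001, -0.1924], [0.0001, -0.0001, -1.0, 0.2974], [0.0, 0.0, 0.0, 1.0]] 0.09242834624642493 [-0.545619    0.75250702 -3.37246366]
```

View pics/c3.png

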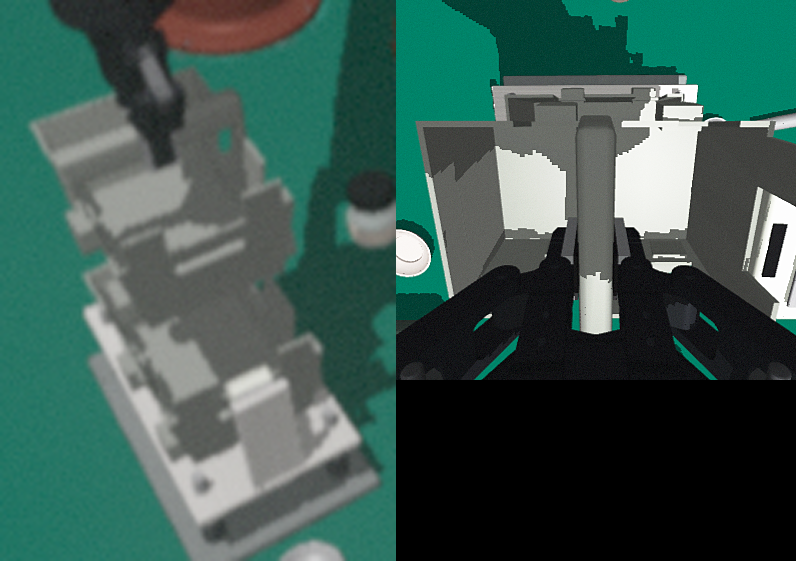

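The wrist view (offset 396 columns) shows the in-hand tote's front corners at wrist pixels (102,164) and (131,337), and the handle's far end at about (199,163). The scene view shows the tote upright and eared end over eared end. Next I fit the held tote in the tool frame with the same camera, and cross-check with the top and scene cameras.

```bash
python3 - <<'E'
from h import *
from scipy.optimize import least_squares
T=np.load('T3.npy');K,C=cam('wrist',T)
L=np.array([[-.087,.06,.07],[-.087,-.06,.07],[-.008,.063,.104],[.008,.063,.104]])
px=np.array([[418,123],[447,299],[578,128],[613,128]],float)+[80-396,40]
def f(p): 
    W=frame(*p[:3],L); W[:,2]+=p[3]; return (proj(K,C,W)-px).ravel()
r=least_squares(f,[.5935,-.1924,.0924,.224]); print(r.x.round(4),r.fun.round(1).reshape(-1,2).tolist())
r3=least_squares(lambda p:f(np.r_[p,.2244]),[.5935,-.1924,.0924]); print(r3.x.round(4),r3.fun.round(1).reshape(-1,2).tolist())
for n,o,s in(('top',None,0),):
    a=cv2.imread('pics/top3.png')
K,C=cam('scene'); 
sc=lambda P:((proj(K,C,P)-[110,170])*3.3).round().tolist()
for z,l in((.14,(.593,-.1916,.0906)),):
    print('lower: front corners, rollertops',sc(frame(*l,[[-.087,.06,z],[-.087,-.06,z],[-.095,0,.1585],[.095,0,.1585],[.087,.06,.14],[.087,-.06,.165],[.087,-.034,.165]])))
h=frame(.5935,-.1924,.0924,[[-.087,.06,.07],[-.087,-.06,.07],[.087,.06,.095],[.087,-.06,.095]]);h[:,2]+=.2244
print('held',sc(h))
# rollers crop, top cam unblurred original scene0 & held crops bigger
b=cv2.imread('pics/scene0.png');c=cv2.imread('pics/top3.png');d=cv2.imread('pics/scene3.png')
z=lambda im,x,y,w,h,f:cv2.resize(im[y:y+h,x:x+w],None,fx=f,fy=f,interpolation=cv2.INTER_CUBIC)
cv2.imwrite('pics/c4.png',np.hstack([z(d,115,175,95,95,4.2),z(c,355,120,95,95,4.2)]))
E
```

```text
[ 0.5892 -0.1947  0.0506  0.2134] [[4.7, -7.6], [2.3, 6.0], [-4.9, 0.3], [-0.3, 1.9]]
[ 0.5914 -0.1919  0.0596] [[-4.6, -8.2], [-1.6, 17.1], [-2.0, -1.1], [6.6, 0.3]]
lower: front corners, rollertops [[227.0, 213.0], [82.0, 273.0], [148.0, 220.0], [246.0, 378.0], [321.0, 351.0], [157.0, 403.0], [194.0, 386.0]]
held [[192.0, 64.0], [29.0, 122.0], [289.0, 171.0], [106.0, 245.0]]
```

View pics/c4.png

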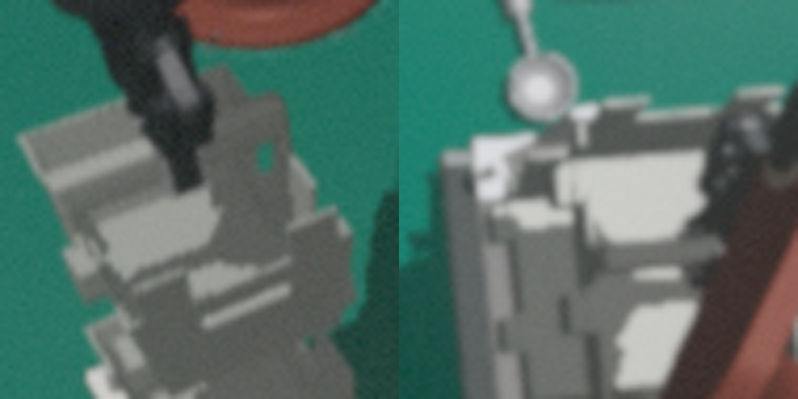

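The held tote's front corners in the scene, (31,124) and (192,68), match the prediction (29,122) and (192,64) to under 1 px. The lower tote matches too, so the relative pose is good to about 2 mm. I dropped the wrist fit because its near corner is hidden by the fingers. Now I descend and feel for contact; the lugs reach the rim at TCP z ≈ 0.213.

Emit:
play_rows(plan=[[0,0,1.5,0,0,0],[0,-0.1,3.5,0,0,0],[0,-0.1,5.5,0,0,0],[0,-0.1,7,0,0,0],[0,-0.1,7.4,0,0,0],[0,-0.1,7.4,0,0,0],[0,-0.1,7.4,0,0,0],[0,-0.1,7.4,0,0,0]])

```text
clock: 9.45
tool_pos: [0.5939, -0.1929, 0.2249]
tcp_rot: [0.001, 0.999, 0.045, 0.001]
wrist_force: [-1.2, -0.0, -3.0]
gripper_width: 0.015
```

```bash
python3 - <<'E'
from h import *
print(shift([.593,-.1916,.205],.0906), env.sense()['wrist_force'],env.sense()['wrist_torque'])
E
```

```text
(array([-0.08, -0.14,  1.99]), np.float64(0.01)) [-1.2009135  -0.01384911 -2.96412922] [-0.01995459  0.04607085 -0.0013486 ]
```

Emit:
play_rows(plan=[[0,-0.1,0.4,0,0,0],[0,-0.1,0.8,0,0,0],[0,-0.1,1.2,0,0,0],[0,-0.1,1.6,0,0,0],[0,-0.1,2,0,0,0],[0,-0.1,2,0,0,0],[0,-0.1,2,0,0,0]])

```text
clock: 10.15
tool_pos: [0.5931, -0.1915, 0.2031]
tcp_rot: [-0.0, 0.999, 0.045, -0.0]
wrist_force: [-0.4, -0.0, -3.2]
gripper_width: 0.0151
```

```bash
python3 - <<'E'
from h import *
print(shift([.593,-.1916,.205],.0906), env.sense()['wrist_force'],env.sense()['wrist_torque'])
E
```

```text
(array([-0.01,  0.  , -0.19]), np.float64(0.01)) [-0.41591466 -0.00534454 -3.17133434] [-0.01338605  0.03667228  0.06206087]
```

No contact at TCP 0.203, so the lugs are in the slots. I continue towards the rollers, expected at about 0.181.

Emit:
play_rows(plan=[[0,0,0.3,0,0,0],[0,0,0.6,0,0,0],[0,0,0.9,0,0,0],[0,0,1.2,0,0,0],[0,0,1.5,0,0,0],[0,0,1.7,0,0,0],[0,0,1.7,0,0,0],[0,0,1.7,0,0,0]])

```text
clock: 10.95
tool_pos: [0.5931, -0.1916, 0.1863]
tcp_rot: [0.0, 0.999, 0.045, -0.0]
wrist_force: [0.6, 0.2, -3.1]
gripper_width: 0.0146
```

```bash
python3 - <<'E'
from h import *
print(shift([.593,-.1916,.18],.0906), env.sense()['wrist_force'],env.sense()['wrist_torque'])
E
```

```text
(array([-0.01, -0.  ,  0.63]), np.float64(0.01)) [ 0.60199078  0.17612216 -3.12194425] [ 0.02206367 -0.04475601  0.02923245]
```

Emit:
play_rows(plan=[[0,0,0.2,0,0,0],[0,0,0.4,0,0,0],[0,0,0.6,0,0,0],[0,0,0.7,0,0,0],[0,0,0.7,0,0,0]])

```text
clock: 11.45
tool_pos: [0.5928, -0.1917, 0.1801]
tcp_rot: [0.0, 0.999, 0.045, -0.0]
wrist_force: [-4.1, 0.4, 3.6]
gripper_width: 0.0153
```

Emit:
play_rows(plan=[[0,0,0.1,0,0,0],[0,0,0.2,0,0,0],[0,0,0.3,0,0,0],[0,0,0.4,0,0,0],[0,0,0.4,0,0,0]])

```text
clock: 11.95
tool_pos: [0.5928, -0.1917, 0.1764]
tcp_rot: [0.0, 0.999, 0.045, -0.0]
wrist_force: [-6.3, 1.4, 3.7]
gripper_width: 0.0151
```

Contact with the rollers shows, with a lateral push of −6 N in x. I ease the tote towards −x to unload it.

Emit:
play_rows(plan=[[-0.1,0,0,0,0,0],[-0.1,0,0,0,0,0],[-0.1,0,0,0,0,0]])

```text
clock: 12.25
tool_pos: [0.5928, -0.1917, 0.1764]
tcp_rot: [0.0, 0.999, 0.045, 0.001]
wrist_force: [-1.7, 2.1, 4.2]
gripper_width: 0.0151
```

```bash
python3 - <<'E'
from h import *
s=env.sense();print(s['wrist_force'],s['wrist_torque'],s['tool_pos'])
E
```

```text
[-1.70205791  2.07163546  4.15539053] [ 0.26619521  0.25806843 -0.01152833] [ 0.59280856 -0.19171836  0.17639857]
```

Emit:
play_rows(plan=[[-0.03,-0.04,0,0,0,0],[-0.03,-0.04,0,0,0,0],[-0.03,-0.04,0.1,0,0,0],[-0.03,-0.04,0.2,0,0,0],[-0.03,-0.04,0.2,0,0,0]])

```text
clock: 12.75
tool_pos: [0.5928, -0.1917, 0.1741]
tcp_rot: [0.001, 0.999, 0.045, 0.001]
wrist_force: [1.4, 0.2, 4.6]
gripper_width: 0.0149
```

```bash
python3 - <<'E'
from h import *
s=env.sense();print(s['wrist_force'],s['wrist_torque'],s['tool_pos'])
E
```

```text
[1.42560764 0.18471846 4.60234641] [ 0.00036185 -0.19654805  0.04550331] [ 0.59276631 -0.19165947  0.17410296]
```

Emit:
play_rows(plan=[[0,0,0.1,0,0,0],[0,0,0.2,0,0,0],[0,0,0.3,0,0,0],[0,0,0.4,0,0,0],[0,0,0.4,0,0,0]])

```text
clock: 13.25
tool_pos: [0.5928, -0.1917, 0.1705]
tcp_rot: [0.001, 0.999, 0.045, 0.001]
wrist_force: [-0.2, 0.4, 6.0]
gripper_width: 0.0148
```

Emit:
play_rows(plan=[[0,0,0.1,0,0,0],[0,0,0.2,0,0,0],[0,0,0.3,0,0,0],[0,0,0.3,0,0,0]])

```text
clock: 13.65
tool_pos: [0.5928, -0.1917, 0.1677]
tcp_rot: [0.001, 0.999, 0.045, 0.001]
wrist_force: [0.9, 0.9, 7.4]
gripper_width: 0.0148
```

Emit:
play_rows(plan=[[0,0,0.1,0,0,0],[0,0,0.2,0,0,0],[0,0,0.2,0,0,0]])

```text
clock: 13.95
tool_pos: [0.5928, -0.1917, 0.1659]
tcp_rot: [0.001, 0.999, 0.045, 0.001]
wrist_force: [-0.9, 1.1, 8.3]
gripper_width: 0.0152
```

Emit:
play_rows(plan=[[0,0,0.1,0,0,0],[0,0,0.2,0,0,0],[0,0,0.2,0,0,0]])

```text
clock: 14.25
tool_pos: [0.5928, -0.1917, 0.1641]
tcp_rot: [0.001, 0.999, 0.045, 0.001]
wrist_force: [-0.1, 1.3, 8.4]
gripper_width: 0.0149
```

Emit:
play_rows(plan=[[0,0,0.1,0,0,0],[0,0,0.2,0,0,0],[0,0,0.2,0,0,0]])

```text
clock: 14.55
tool_pos: [0.5931, -0.1917, 0.1624]
tcp_rot: [0.001, 0.999, 0.045, 0.002]
wrist_force: [-1.2, 0.7, 9.8]
gripper_width: 0.0153
```

Emit:
play_rows(plan=[[0,0,0.1,0,0,0],[0,0,0.2,0,0,0],[0,0,0.2,0,0,0]])

```text
clock: 14.85
tool_pos: [0.5927, -0.1917, 0.1591]
tcp_rot: [0.001, 0.999, 0.045, 0.001]
wrist_force: [0.8, -0.3, 7.3]
gripper_width: 0.015
```

```bash
python3 - <<'E'
from h import *
s=env.sense();print(s['wrist_force'],s['wrist_torque'],s['tool_pos'])
E
```

```text
[ 0.84821588 -0.26516306  7.29648185] [ 0.01052047 -0.09951145  0.04254483] [ 0.59265869 -0.19167834  0.15909081]
```

The force fell from 9.8 to 7.3 N although I pressed 2 mm further, which fits a click. I let the stand rise; home with the platform up should be at TCP z ≈ 0.1715.

Emit:
play_rows(plan=[[0,0,-0.2,0,0,0],[0,0,-0.4,0,0,0],[0,0,-0.6,0,0,0],[0,0,-0.8,0,0,0],[0,0,-0.9,0,0,0],[0,0,-0.9,0,0,0]])

```text
clock: 15.45
tool_pos: [0.5924, -0.1917, 0.1679]
tcp_rot: [0.0, 0.999, 0.045, 0.001]
wrist_force: [4.9, -1.8, 3.6]
gripper_width: 0.0149
```

Emit:
play_rows(plan=[[0,0,-0.1,0,0,0],[0,0,-0.2,0,0,0],[0,0,-0.2,0,0,0]])

```text
clock: 15.75
tool_pos: [0.5922, -0.1917, 0.1696]
tcp_rot: [0.0, 0.999, 0.045, 0.001]
wrist_force: [5.4, -2.3, 3.6]
gripper_width: 0.0149
```

Emit:
play_rows(plan=[[0.1,0.05,0,0,0,0],[0.1,0.05,-0.1,0,0,0],[0.1,0.05,-0.2,0,0,0],[0.1,0.05,-0.2,0,0,0]])

```text
clock: 16.15
tool_pos: [0.5924, -0.1917, 0.171]
tcp_rot: [-0.0, 0.999, 0.045, -0.001]
wrist_force: [0.8, -0.8, 2.0]
gripper_width: 0.0153
```

```bash
python3 - <<'E'
from h import *
s=env.sense();print(s['wrist_force'],s['wrist_torque'],s['tool_pos'])
E
```

```text
[ 0.79535771 -0.7965734   1.98874342] [-0.21087321 -0.30389301  0.00727948] [ 0.59240935 -0.19168798  0.17104131]
```

Emit:
play_rows(plan=[[0,0.02,-0.05,0,0,0],[0,0.02,-0.1,0,0,0],[0,0.02,-0.1,0,0,0]])

```text
clock: 16.45
tool_pos: [0.5924, -0.1917, 0.1716]
tcp_rot: [-0.0, 0.999, 0.045, -0.001]
wrist_force: [1.6, -0.4, 0.2]
gripper_width: 0.0155
```

```bash
python3 - <<'E'
from h import *
s=env.sense();print(s['wrist_force'],s['wrist_torque'],s['tool_pos'])
E
```

```text
[ 1.55506975 -0.44467604  0.2277622 ] [-0.13726159 -0.28840187 -0.00887433] [ 0.5923979  -0.19165654  0.17164385]
```

TCP z is 0.1716 m at near-zero force, which is the fully-home height. Now I release.

Emit:
play_rows(plan=[[0,0,0,0,0,0],[0,0,0,0,0,0],[0,0,0,0,0,0],[0,0,0,0,0,0],[0,0,0,0,0,0],[0,0,0,0,0,0],[0,0,0,0,0,0],[0,0,0,0,0,0]], gripper=-0.2)

```text
clock: 17.25
tool_pos: [0.5929, -0.1919, 0.1724]
tcp_rot: [0.0, 0.999, 0.045, 0.0]
wrist_force: [-0.6, -0.2, 0.4]
gripper_width: 0.0512
```

Emit:
play_rows(plan=[[0,0,-1,0,0,0],[0,0,-3,0,0,0],[0,0,-6,0,0,0],[0,0,-10,0,0,0],[0,0,-14,0,0,0],[0,-2,-18,0,0,0],[0,-4,-19,0,0,0],[0,-4,-19,0,0,0],[0,-4,-19,0,0,0],[0,-4,-19,0,0,0]])

```text
clock: 18.25
tool_pos: [0.5886, -0.1521, 0.3598]
tcp_rot: [-0.001, 0.999, 0.045, -0.002]
wrist_force: [-0.4, 0.3, 0.3]
gripper_width: 0.0511
```

```bash
python3 - <<'E'
from h import *
from scipy.optimize import least_squares
T=pose(); np.save('T4.npy',T); im=cams.snapshot('wrist')[:,:,::-1]; sc=cams.snapshot('scene')[:,:,::-1]
print(T[:3,3],env.sense()['wrist_force'])
cv2.imwrite('pics/w4.png',im);cv2.imwrite('pics/s4.png',sc)
z=lambda im,x,y,w,h,f:cv2.resize(im[y:y+h,x:x+w],None,fx=f,fy=f,interpolation=cv2.INTER_CUBIC)
cv2.imwrite('pics/c5.png',np.hstack([z(im,110,60,330,360,1.5)[:540],z(sc,115,200,90,180,3)]))
K,C=cam('wrist',T)
for zo in(.140,.149): # tote underside height if home(.098) / on rollers(.107)
    pass
l=(.593,-.1916,.0906)
for zo in(.098,.107):
    W=frame(*l,[[-.087,.06,.07],[-.087,-.06,.07],[0,.063,.104],[0,-.063,.104]]);W[:,2]+=zo
    print(((proj(K,C,W)-[110,60])*1.5).round().tolist())
print('roller',((proj(K,C,frame(*l,[[-.095,0,.1585],[.095,0,.1585]]))-[110,60])*1.5).round().tolist())
E
```

```text
[ 0.58857374 -0.15213081  0.35975899] [-0.45827158 -0.214485    0.97558472]
[[140.0, 165.0], [152.0, 309.0], [257.0, 170.0], [257.0, 335.0]]
[[137.0, 167.0], [149.0, 315.0], [257.0, 173.0], [257.0, 342.0]]
roller [[139.0, 237.0], [376.0, 237.0]]
```

View pics/c5.png

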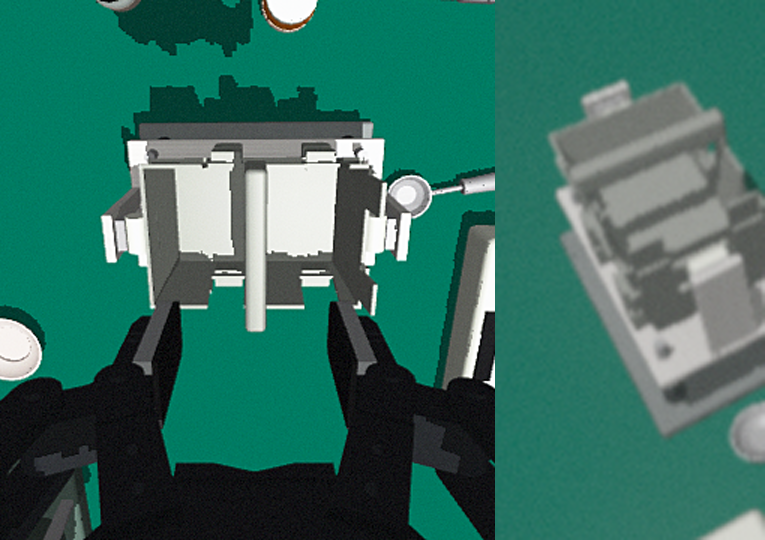

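The tote is nested, with front corners at (138,164) and (151,308) and handle ends at (257,168) and (256,331). The fully-home prediction is (140,165), (152,309), (257,170) and (257,335). Resting on the rollers, the near corner would be at row 315, so the tote is home.

```bash
python3 -c "
from cell import job_done,env
print(env.sense()['clock']); print(job_done())"
```

```text
18.35
the job is handed in; nothing more can be done
None
```

I picked up the loose grey tote by its handle, turned it about 39° so its ears lay over the lower tote's ears, and nested it in the stand. I let the platform rise, let go, and handed the job in at 18.4 s; it reports no verdict.

- **Pressing:** The wrist force peaked at about 10 N, or about 13 N between the totes with the tote's weight counted in. It then fell to 7 N as the tote clicked in. By my estimate the platform sank about 19 mm, well short of the 45 mm limit.
- **Home position:** Before letting go, the tool stood at z 0.1716 m, the height expected for fully home with the platform risen. In the wrist picture after release, the front corners lie within 2 crop pixels of the fully-home prediction. Resting on the rollers, the near front corner would have been about 6 crop pixels away.
- **Checks that disagreed:**
  - The top and wrist cameras placed the totes up to about 8 mm apart; I relied on the wrist camera.
  - The wrist fit of the held tote failed because a corner was hidden, so I used the scene camera instead.
  - In the last picture the near end of the handle was about 4 crop pixels off the prediction, as its ends already were in the first wrist fit.
  - Sideways forces of 5–6 N came up on the way in and out, and I eased them with shifts of about 1 mm.
- **Jars:** The arm passed well above them and no contact showed. I did not measure their positions afterwards.

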